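# Find the loaded sample canister by weight and present it

### The job

Two look-alike orange-lidded aluminium canisters stand on the black bench mat; one of them, you cannot see which, has the steel reference piece sealed inside and is clearly heavier, the other holds only a plastic dummy. Lift each of them in turn a few centimetres clear of the mat, feel which is heavier, and stand whichever you are not presenting upright back on the mat, keeping both upright and leaving the red-capped bottle, the tape roll and the timer where they are. Finish holding the heavier canister upright and still in the gripper, centred over the square white weigh boat and several centimetres clear above it: do not put it down or let go.

Things in the scene. Friction and masses are not known exactly. Their poses are not given: they have to be found in the camera images.
- mat: fixed black rubber bench mat, 170 mm (its x) by 270 mm (its y), 5 mm thick; origin at the centre of its underside, on the worktop; z up. Both canisters start on it, upright, about 140 mm apart along its y, one on each half.
- weigh_boat: fixed white square plastic weigh boat, 76 x 76 mm, 15 mm high; origin at the centre of its underside, on the worktop.
- boat_centre (a point): centre of the weigh boat's mouth, 15 mm above the worktop: the canister is to be held above this point.
- canister_a_centre (a point): centre of canister A, half-way up: upright cylinder 76 mm tall, bare aluminium body 46 mm in diameter up to 62 mm from its foot, then a orange knurled lid 49 mm in diameter, fixed on; z is its own axis, up. It stands on the mat, so its foot is 38 mm below this point. The two look alike, and a core with 1 mm of play is shut inside each: the lighter weighs about 1.7 to 2.4 N in all, the heavier about 4.7 to 5.9 N; either letter may be the heavier, anew in each start.
- canister_a: the same canister A; origin at the centre of its foot, z up its axis.
- canister_b_centre (a point): centre of canister B, half-way up: upright cylinder 76 mm tall, bare aluminium body 46 mm in diameter up to 62 mm from its foot, then a orange knurled lid 49 mm in diameter, fixed on; z is its own axis, up. It stands on the mat, so its foot is 38 mm below this point. The two look alike, and a core with 1 mm of play is shut inside each: the lighter weighs about 1.7 to 2.4 N in all, the heavier about 4.7 to 5.9 N; either letter may be the heavier, anew in each start.
- canister_b: the same canister B; origin at the centre of its foot, z up its axis.
- bottle_centre (a point): centre of a brown bottle with a red cap, 48 mm in diameter, 93 mm tall, standing loose behind the work; leave alone.
- tape_centre (a point): centre of a roll of cream tape lying flat, 72 mm in diameter, 19 mm high, loose; leave alone.
- timer_centre (a point): centre of a white bench timer with three round keys, 62 x 65 x 20 mm, loose; leave alone.

How it is judged:
By the outcome, as a careful person would: the job done as asked, in the order asked, and still so for the second after the job is handed in, while the arm keeps its last pose, push and grip.
It also fails if it takes over 72 s, if anything falls off the work surface, if the arm or the gripper's body presses on something with over 40 N, if the wrist force passes 120 N, or if a joint passes its speed limit or range.

### The arm

A 6-joint arm with a two-finger parallel gripper is mounted at the origin on a cart in front of the work surface, level with it; the furniture and walls round the work are solid. World frame = base frame: x ahead of the robot, y to its left, z up, the work surface at z = 0. Lengths are in m, angles in rad, forces in N, time in s.
With the tool pointing down it reaches from about 0.275 to 0.825 m from the base axis. Payload 5.2 kg.
Tool frame: the origin (TCP) lies midway between the tips of the shut fingers; the grasp point (between the pads) lies 19 mm behind it; z points along the fingers, y is the line along which they close (so a half turn about z gives the same grasp; the last joint's range is limited). The gripper opens to 93 mm and grips with 3 to 60 N. Pads are 15 mm wide; open, the fingers measure 128 mm over their backs; the gripper's body (75 mm by 188 mm) begins 65 mm behind the grasp point.
Start: joints at [0.976, 0.259, 1.535, -0, 1.348, -0.203], TCP at [0.21, 0.508, 0.219] pointing down, gripper open.
Joint ranges: [-3.14, 3.14], [-0.91, 2.08], [0.19, 2.58], [-1.22, 4.36], [0.22, 2.71], [-3.12, 3.12]. Speed limits (rad/s): [2.57, 2.57, 3.14, 3.14, 3.14, 3.14].

### API

Orientations are given as [roll, pitch, yaw] about the fixed x, y, z axes, in that order (R = Rz(yaw) Ry(pitch) Rx(roll)).
In Python, from station import status, cams, env gives the robot as it stands. The module is installed in compiled form; this text tells all that it offers.
- The arm moves only by the tool send_rows, never from a script. Its argument "rows" is a list of rows, each an object with "dr": the turn, a rotation vector about the tool's x, y, z in rad, a list of three; "dp": the shift along the tool's x, y, z in units of 40 mm (1.0 is 40 mm), a list of three; "grip": the closure, from 0 (fully open) to 1 (shut). In form: [{"dr": [wx, wy, wz], "dp": [x, y, z], "grip": grip}, ...]. A call has exactly 5 rows; each row is the pose to reach, as a shift and turn from the pose commanded when the call began, along the tool's axes at that moment; what a row does not reach only later rows make up. A row lasts 1/12 s, in which the tool goes at most 41.7 mm and 7.16 degrees, less where a joint would pass 70% of its speed; a pose out of reach is approached as far as the arm can. A call with a gripper value outside its range is refused whole. The fingers move at their own pace and stop on an object; the grip force is fixed at half the most. Time passes only in rows, so rows that repeat a pose let the fingers close, or fill a call up. It gives the time, the measured TCP pose, the force, the opening and the grip force at its end, in the units of the state.
- status.sense(): the state, without advancing time (a new reading comes with each control period).
- cams.capture(name): name is "side" or "top"; returns a dict with "img" (384x512x3 uint8, blue, green, red), "z_map" (384x512 float32, m along the optical axis (not along the pixel's ray), 0 where there is no reading), "fx", "fy", "cx", "cy" (pixels), "rvec" (rotation vector, rad) and "tvec" (3), from world to camera coordinates, as OpenCV has them. Camera axes: x right, y down, z forward; pixel columns grow to the right and rows downward; lengths in m; the calibration is good to about 2 mm. A picture is of the moment at which its call begins.
- env.hand_in(): hands the job in; it is judged then, once.
The state is a dict: "time": time; "q": joint angles; "dq": joint speeds; "joint_torque": joint torques, N m; "position": TCP position; "ee_rot": TCP orientation; "ft_force": force on the tool from outside, world axes, zero at the start; "wrist_torque": the same for the moment, N m; "grip_width": finger opening in m; "gripper_force": force on a finger pad.
Only numpy, scipy, OpenCV 4.12 (cv2) and the standard library are available. Lean on these libraries where they do the work, as an engineer would, in place of code of your own. Each camera call takes 0.05 s, during which the arm holds its last target. There are 200 camera calls.

## Working session

There is one attempt and no reset: what is moved stays moved. The work goes in short steps, Python scripts to look and compute and a tool call to move; the robot and the scene stay as the last step left them, time stands still between calls to the robot, and variables do not carry over. Pictures are saved under pics/ and viewed, at most 10 in all, crops included, and the job is handed in when it is done.

Besides the shell and the picture viewer there is one more tool, called after "Emit:" in YAML: its name, and indented under it one key for each argument. send_rows: Moves the arm, as the interface text tells. Its arguments: {"type":"object","properties":{"rows":{"type":"array","items":{"type":"object","properties":{"dr":{"type":"array","items":{"type":"number"}},"dp":{"type":"array","items":{"type":"number"}},"grip":{"type":"number"}}}}},"required":["rows"]}

```bash
mkdir -p pics; cat > h.py <<'E'
import numpy as np, cv2
from station import status, cams, env
def cap(n):
    c=cams.capture(n); R,_=cv2.Rodrigues(np.array(c["rvec"],float)); t=np.array(c["tvec"],float).ravel()
    z=c["z_map"]; v,u=np.mgrid[0:384,0:512]
    P=np.stack([(u-c["cx"])/c["fx"]*z,(v-c["cy"])/c["fy"]*z,z],-1)
    W=(P-t)@R; W[z==0]=np.nan
    return c,W
E
python3 - <<'E'
from h import *
s=status.sense(); print({k:np.round(v,3).tolist() for k,v in s.items()})
ims=[]
for n in("top","side"):
    c,W=cap(n); np.save(n+".npy",W); cv2.imwrite(n+".png",c["img"]); cv2.imwrite(f"pics/{n}1.png",cv2.resize(c["img"],(800,600)))
E
```

```text
{'time': 0.0, 'q': [0.976, 0.259, 1.536, -0.0, 1.348, -0.203], 'dq': [0.001, 0.001, 0.0, -0.0, 0.001, -0.0], 'joint_torque': [-0.0, -43.733, -28.4, 0.072, 0.042, -0.0], 'position': [0.21, 0.508, 0.218], 'ee_rot': [-3.14, -0.0, 2.75], 'ft_force': [0.33, 0.208, -0.214], 'wrist_torque': [0.045, 0.046, -0.012], 'gripper_force': 0.0, 'grip_width': 0.093}
```

View pics/top1.png

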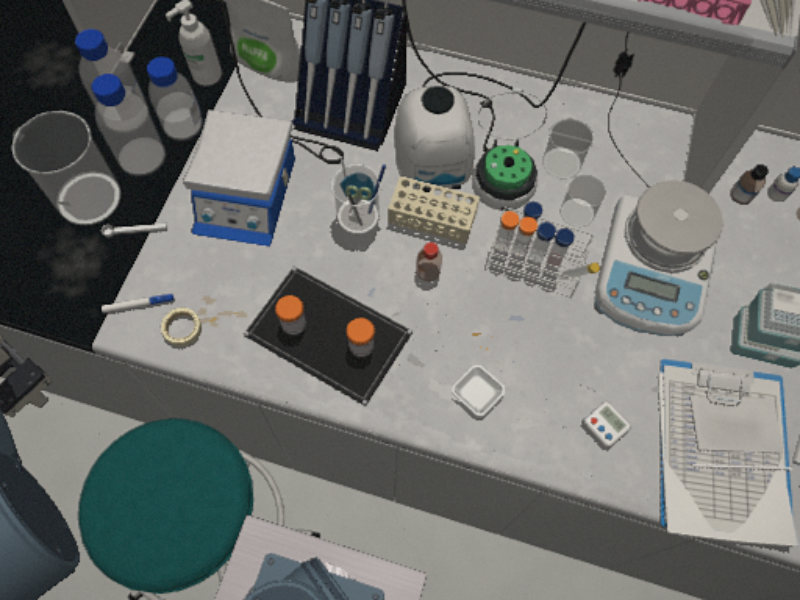

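View pics/side1.png

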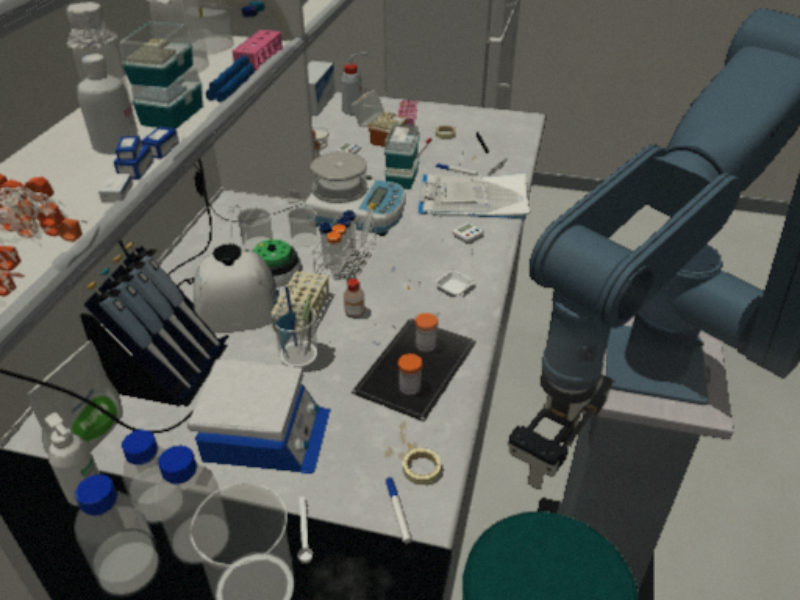

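The top view shows the lids at (290,307) and (360,331), the boat at (478,391), the bottle cap at (430,250), the tape at (181,327) and the timer at (606,425), all in 800x600 pixels. The side view agrees with this. Next I'll measure positions from the depth map.

```bash
python3 - <<'E'
from h import *
for n in("top","side"):
    W=np.load(n+".npy"); im=cv2.imread(n+".png"); hsv=cv2.cvtColor(im,cv2.COLOR_BGR2HSV)
    ws=(np.nan_to_num(W[...,0])>.15)&(np.nan_to_num(W[...,0])<.9)
    m=((hsv[...,0]<14)&(hsv[...,1]>150)&(hsv[...,2]>110)).astype(np.uint8)
    k,l,st,ce=cv2.connectedComponentsWithStats(m)
    for i in range(1,k):
        if st[i,4]<60: continue
        p=W[l==i]; p=p[~np.isnan(p[:,0])]
        zt=np.percentile(p[:,2],90); q=p[p[:,2]>zt-.006]
        print(n,"orange",np.round(ce[i]*800/512),st[i,4],"ztop",zt.round(4),"bboxmid",((q.max(0)+q.min(0))/2).round(4),"ext",np.ptp(q,axis=0).round(4))
W=np.load("top.npy")
def at(u,v,t): print(t,W[round(v*.64),round(u*.64)].round(4))
for u,v,t in[(478,391,"boat"),(430,250,"cap"),(181,312,"tape"),(606,425,"timer"),(295,271,"mat"),(247,333,"mat"),(366,399,"mat"),(410,332,"mat"),(325,360,"matsurf"),(536,195,"tubes"),(480,367,"boat b"),(479,415,"boat f"),(453,390,"boat l"),(504,378,"boat r"),(435,215,"rack"),(400,380,'table')]: at(u,v,t)
# boat: white region near
x=W[...,0];y=W[...,1];z=W[...,2]
im=cv2.imread("top.png")
reg=np.zeros(x.shape,bool); reg[228:272,284:330]=True
b=reg&(z>.010)&(z<.03)
p=W[b]; r=cv2.minAreaRect(p[:,:2].astype(np.float32)); print("boat rim",len(p),r,p[:,2].mean())
reg2=np.zeros(x.shape,bool); reg2[165:262,150:268]=True
mm=reg2&(im.max(2)<60)&(z<.02); c=cv2.convexHull(W[mm][:,:2].astype(np.float32)); print("mat",cv2.minAreaRect(c))
E
```

```text
top orange [510. 219.] 93 ztop 0.1273 bboxmid [ 0.7717 -0.1318  0.1256] ext [0.0315 0.0295 0.0085]
top orange [528. 224.] 93 ztop 0.1271 bboxmid [ 0.7693 -0.1664  0.1254] ext [0.0334 0.0303 0.0085]
top orange [288. 307.] 226 ztop 0.0835 bboxmid [0.4996 0.2032 0.0823] ext [0.0492 0.0487 0.0094]
top orange [360. 330.] 230 ztop 0.0838 bboxmid [0.4956 0.0686 0.0826] ext [0.0469 0.048  0.0096]
side orange [336. 232.] 80 ztop 0.1281 bboxmid [ 0.7684 -0.1463  0.127 ] ext [0.0332 0.0691 0.009 ]
side orange [426. 320.] 103 ztop 0.0842 bboxmid [0.4944 0.0729 0.0833] ext [0.042  0.0403 0.0095]
side orange [409. 362.] 137 ztop 0.0837 bboxmid [0.499  0.2056 0.0817] ext [0.0463 0.0483 0.0078]
boat [ 0.4767 -0.1624  0.0026]
cap [ 0.6815 -0.007   0.0913]
tape [0.4552 0.4105 0.0125]
timer [ 0.4774 -0.3932  0.0179]
mat [0.6073 0.2391 0.0048]
mat [0.4561 0.2795 0.0051]
mat [0.3995 0.0271 0.0094]
mat [ 5.523e-01 -9.500e-03  5.000e-04]
matsurf [0.45   0.1225 0.0046]
tubes [ 9.218e-01 -1.713e-01  1.000e-04]
boat b [ 0.5159 -0.1536  0.0167]
boat f [ 4.329e-01 -1.769e-01  2.000e-04]
boat l [ 0.4588 -0.1191  0.0151]
boat r [ 0.5148 -0.203   0.0017]
rack [0.7792 0.0092 0.0526]
table [ 0.4566 -0.0203 -0.0042]
boat rim 222 ((0.4747057855129242, -0.16023901104927063), (0.07600270211696625, 0.07787137478590012), 62.72058868408203) 0.014542684322044011
mat ((0.4602149724960327, 0.14574791491031647), (0.26911839842796326, 0.25284668803215027), 76.49073791503906)
```

Emit:
send_rows:
  rows:
    - {"dr":[0,0,0],"dp":[-0.8,-0.36,0],"grip":0}
    - {"dr":[0,0,0],"dp":[-1.6,-0.72,0],"grip":0}
    - {"dr":[0,0,0],"dp":[-2.4,-1.08,0],"grip":0}
    - {"dr":[0,0,0],"dp":[-3.2,-1.44,0],"grip":0}
    - {"dr":[0,0,0],"dp":[-4.0,-1.8,0],"grip":0}

```text
time: 0.52
position: [0.3309, 0.3793, 0.2183]
ee_rot: [-3.141, -0.0, 2.751]
ft_force: [-0.1, 0.1, 0.4]
grip_width: 0.0926
gripper_force: 0.0
```

Emit:
send_rows:
  rows:
    - {"dr":[0,0,0],"dp":[-0.8,-0.36,0],"grip":0}
    - {"dr":[0,0,0],"dp":[-1.6,-0.72,0],"grip":0}
    - {"dr":[0,0,0],"dp":[-2.4,-1.08,0],"grip":0}
    - {"dr":[0,0,0],"dp":[-3.2,-1.44,0],"grip":0}
    - {"dr":[0,0,0],"dp":[-4.0,-1.8,0],"grip":0}

```text
time: 0.93
position: [0.4514, 0.2515, 0.2184]
ee_rot: [-3.141, -0.001, 2.75]
ft_force: [0.1, 0.4, 0.1]
grip_width: 0.0931
gripper_force: 0.0
```

Emit:
send_rows:
  rows:
    - {"dr":[0,0,0],"dp":[-0.8,-0.33,0],"grip":0}
    - {"dr":[0,0,0],"dp":[-1.58,-0.66,0],"grip":0}
    - {"dr":[0,0,0],"dp":[-1.58,-0.66,0.5],"grip":0}
    - {"dr":[0,0,0],"dp":[-1.58,-0.66,0.7],"grip":0}
    - {"dr":[0,0,0],"dp":[-1.58,-0.66,0.7],"grip":0}

```text
time: 1.35
position: [0.4971, 0.204, 0.1879]
ee_rot: [-3.139, -0.005, 2.749]
ft_force: [-0.1, -0.1, -0.1]
grip_width: 0.093
gripper_force: 0.0
```

Emit:
send_rows:
  rows:
    - {"dr":[0,0,0],"dp":[0,0,0.4],"grip":0}
    - {"dr":[0,0,0],"dp":[0,0,0.9],"grip":0}
    - {"dr":[0,0,0],"dp":[0,0,1.4],"grip":0}
    - {"dr":[0,0,0],"dp":[0,0,1.9],"grip":0}
    - {"dr":[0,0,0],"dp":[0,0,2.2],"grip":0}

```text
time: 1.77
position: [0.4971, 0.2056, 0.1012]
ee_rot: [-3.14, -0.002, 2.752]
ft_force: [-0.4, 0.1, -0.6]
grip_width: 0.0926
gripper_force: 0.0
```

```bash
python3 - <<'E'
from h import *
s=status.sense(); print(s["position"],s["q"],s["ft_force"])
c,W=cap("side"); c2,W=cap("top")
a=cv2.resize(c["img"][170:300,200:400],(800,520),interpolation=cv2.INTER_CUBIC); cv2.imwrite("pics/g1.png",a)
E
```

```text
[0.49707785 0.20557143 0.10118643] [ 1.84488651e-01  3.47149428e-01  1.72121706e+00  3.00551562e-04
  1.07590841e+00 -9.96666956e-01] [-0.37012146  0.13896818 -0.61527089]
```

View pics/g1.png

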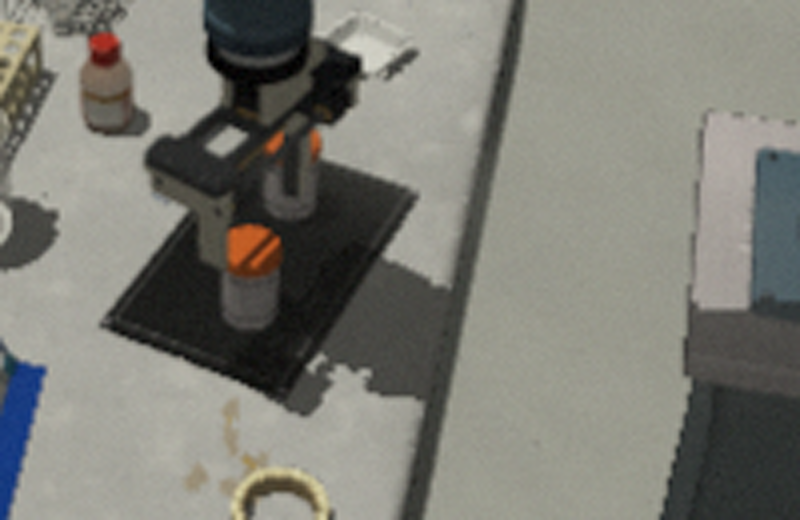

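The crop shows the open fingers at (212,262) and (295,195). They straddle canister 1, whose lid is at (252,248), so the alignment is good. I'll lower and grip.

Emit:
send_rows:
  rows:
    - {"dr":[0,0,0],"dp":[-0.05,-0.03,0.5],"grip":0}
    - {"dr":[0,0,0],"dp":[-0.05,-0.03,1.0],"grip":0}
    - {"dr":[0,0,0],"dp":[-0.05,-0.03,1.5],"grip":0}
    - {"dr":[0,0,0],"dp":[-0.05,-0.03,1.88],"grip":0}
    - {"dr":[0,0,0],"dp":[-0.05,-0.03,1.88],"grip":0}

```text
time: 2.28
position: [0.4985, 0.2031, 0.026]
ee_rot: [-3.14, -0.003, 2.751]
ft_force: [-0.9, 0.2, 0.1]
grip_width: 0.0932
gripper_force: 0.0
```

Emit:
send_rows:
  rows:
    - {"dr":[0,0,0],"dp":[0,0,0],"grip":0.2}
    - {"dr":[0,0,0],"dp":[0,0,0],"grip":0.35}
    - {"dr":[0,0,0],"dp":[0,0,0],"grip":0.45}
    - {"dr":[0,0,0],"dp":[0,0,0],"grip":0.7}
    - {"dr":[0,0,0],"dp":[0,0,0],"grip":0.8}

```text
time: 2.7
position: [0.5011, 0.2028, 0.0285]
ee_rot: [3.141, 0.002, 2.75]
ft_force: [-0.7, 1.0, -0.1]
grip_width: 0.0644
gripper_force: 0.0
```

Emit:
send_rows:
  rows:
    - {"dr":[0,0,0],"dp":[0,0,0],"grip":0.8}
    - {"dr":[0,0,0],"dp":[0,0,0],"grip":0.8}
    - {"dr":[0,0,0],"dp":[0,0,0],"grip":0.8}
    - {"dr":[0,0,0],"dp":[0,0,0],"grip":0.8}
    - {"dr":[0,0,0],"dp":[0,0,0],"grip":0.8}

```text
time: 3.12
position: [0.501, 0.203, 0.0279]
ee_rot: [3.141, 0.001, 2.75]
ft_force: [1.0, 2.1, 3.8]
grip_width: 0.048
gripper_force: 30.0
```

Emit:
send_rows:
  rows:
    - {"dr":[0,0,0],"dp":[0,0,0],"grip":0.8}
    - {"dr":[0,0,0],"dp":[0,0,0],"grip":0.8}
    - {"dr":[0,0,0],"dp":[0,0,0],"grip":0.8}
    - {"dr":[0,0,0],"dp":[0,0,0],"grip":0.8}
    - {"dr":[0,0,0],"dp":[0,0,0],"grip":0.8}

```text
time: 3.53
position: [0.501, 0.203, 0.0278]
ee_rot: [3.141, 0.001, 2.75]
ft_force: [1.3, 2.7, 5.7]
grip_width: 0.0481
gripper_force: 30.0
```

```bash
python3 - <<'E'
from h import *
s=status.sense(); print({k:np.round(v,4).tolist() for k,v in s.items()})
c,W=cap("side")
a=cv2.resize(c["img"][200:290,210:330],(800,600),interpolation=cv2.INTER_CUBIC); cv2.imwrite("pics/g2.png",a)
E
```

```text
{'time': 3.5333, 'q': [0.1783, 0.4446, 1.7887, 0.0004, 0.9069, -1.0009], 'dq': [-0.0004, -0.0002, 0.0006, -0.0003, 0.0005, -0.0009], 'joint_torque': [-1.5997, -43.7318, -18.455, -0.8816, 0.6173, -0.0066], 'position': [0.501, 0.203, 0.0278], 'ee_rot': [3.1406, 0.0009, 2.7497], 'ft_force': [1.2654, 2.6654, 5.7064], 'wrist_torque': [0.5968, -0.1924, 0.0266], 'gripper_force': 30.0006, 'grip_width': 0.0481}
```

View pics/g2.png

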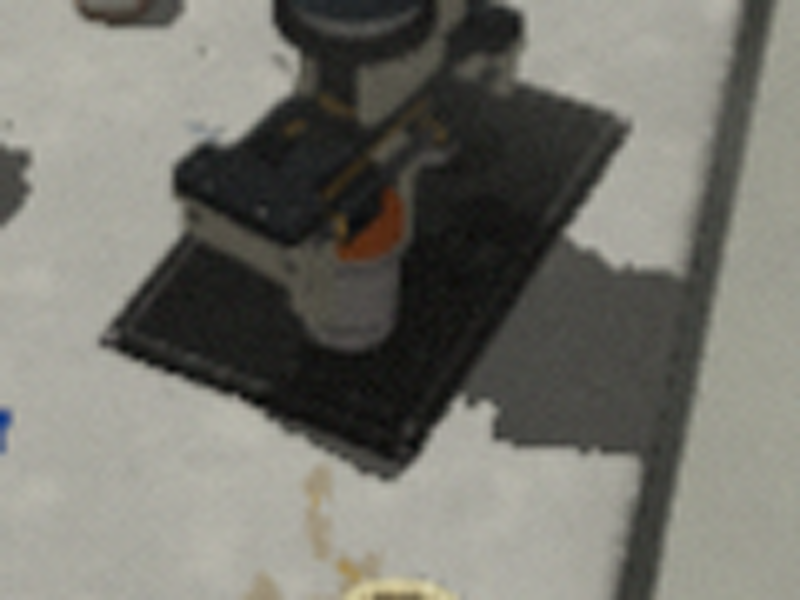

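The crop shows canister 1 upright between the fingers, with its lid at (375,230). I'll lift it about 50 mm and weigh it.

Emit:
send_rows:
  rows:
    - {"dr":[0,0,0],"dp":[0,0,-0.1],"grip":0.8}
    - {"dr":[0,0,0],"dp":[0,0,-0.3],"grip":0.8}
    - {"dr":[0,0,0],"dp":[0,0,-0.6],"grip":0.8}
    - {"dr":[0,0,0],"dp":[0,0,-0.9],"grip":0.8}
    - {"dr":[0,0,0],"dp":[0,0,-1.2],"grip":0.8}

```text
time: 4.0
position: [0.4988, 0.2019, 0.075]
ee_rot: [-3.139, -0.003, 2.75]
ft_force: [0.2, -0.4, -5.1]
grip_width: 0.0483
gripper_force: 30.0
```

Emit:
send_rows:
  rows:
    - {"dr":[0,0,0],"dp":[0,0,-0.1],"grip":0.8}
    - {"dr":[0,0,0],"dp":[0,0,-0.1],"grip":0.8}
    - {"dr":[0,0,0],"dp":[0,0,-0.1],"grip":0.8}
    - {"dr":[0,0,0],"dp":[0,0,-0.1],"grip":0.8}
    - {"dr":[0,0,0],"dp":[0,0,-0.1],"grip":0.8}

```text
time: 4.42
position: [0.4996, 0.2024, 0.0785]
ee_rot: [-3.14, -0.002, 2.75]
ft_force: [-0.5, 0.2, -5.3]
grip_width: 0.0483
gripper_force: 30.0
```

Emit:
send_rows:
  rows:
    - {"dr":[0,0,0],"dp":[0,0,0],"grip":0.8}
    - {"dr":[0,0,0],"dp":[0,0,0],"grip":0.8}
    - {"dr":[0,0,0],"dp":[0,0,0],"grip":0.8}
    - {"dr":[0,0,0],"dp":[0,0,0],"grip":0.8}
    - {"dr":[0,0,0],"dp":[0,0,0],"grip":0.8}

```text
time: 4.83
position: [0.5005, 0.2027, 0.0794]
ee_rot: [-3.142, -0.0, 2.75]
ft_force: [-0.2, 0.3, -4.6]
grip_width: 0.0481
gripper_force: 30.0
```

```bash
python3 - <<'E'
from h import *
s=status.sense(); print({k:np.round(v,4).tolist() for k,v in s.items()})
c,W=cap("side")
a=cv2.resize(c["img"][190:280,210:330],(800,600),interpolation=cv2.INTER_CUBIC); cv2.imwrite("pics/g3.png",a)
E
```

```text
{'time': 4.8333, 'q': [0.1781, 0.3752, 1.7418, 0.0, 1.0247, -1.001], 'dq': [-0.0019, -0.0022, 0.0003, -0.0001, 0.0003, -0.0001], 'joint_torque': [-0.0051, -48.2608, -25.2934, 0.0273, 0.0773, 0.0], 'position': [0.5005, 0.2027, 0.0794], 'ee_rot': [-3.1415, -0.0001, 2.7498], 'ft_force': [-0.2129, 0.3288, -4.5694], 'wrist_torque': [-0.0506, -0.0279, -0.021], 'gripper_force': 29.9993, 'grip_width': 0.0481}
```

View pics/g3.png

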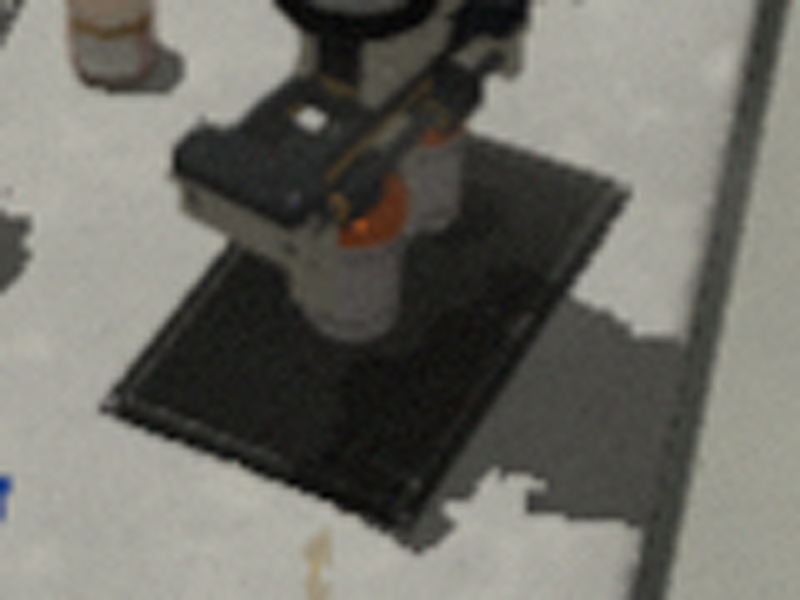

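The crop shows the canister hanging upright and clear of the mat. It reads about 4.6–5.2 N, so it is probably the heavy one. I'll set it back down and weigh the other.

Emit:
send_rows:
  rows:
    - {"dr":[0,0,0],"dp":[0,0,0.25],"grip":0.8}
    - {"dr":[0,0,0],"dp":[0,0,0.5],"grip":0.8}
    - {"dr":[0,0,0],"dp":[0,0,0.75],"grip":0.8}
    - {"dr":[0,0,0],"dp":[0,0,1.0],"grip":0.8}
    - {"dr":[0,0,0],"dp":[0,0,1.15],"grip":0.8}

```text
time: 5.3
position: [0.4993, 0.2024, 0.0313]
ee_rot: [-3.14, -0.002, 2.75]
ft_force: [-1.0, -0.8, -5.3]
grip_width: 0.048
gripper_force: 30.0
```

Emit:
send_rows:
  rows:
    - {"dr":[0,0,0],"dp":[0,0,0.03],"grip":0.8}
    - {"dr":[0,0,0],"dp":[0,0,0.06],"grip":0.8}
    - {"dr":[0,0,0],"dp":[0,0,0.09],"grip":0.8}
    - {"dr":[0,0,0],"dp":[0,0,0.1],"grip":0.8}
    - {"dr":[0,0,0],"dp":[0,0,0.1],"grip":0.8}

```text
time: 5.72
position: [0.5008, 0.2027, 0.0298]
ee_rot: [3.141, 0.001, 2.75]
ft_force: [0.8, 0.8, -5.4]
grip_width: 0.0484
gripper_force: 30.0
```

Emit:
send_rows:
  rows:
    - {"dr":[0,0,0],"dp":[0,0,0.02],"grip":0.8}
    - {"dr":[0,0,0],"dp":[0,0,0.02],"grip":0.8}
    - {"dr":[0,0,0],"dp":[0,0,0.02],"grip":0.8}
    - {"dr":[0,0,0],"dp":[0,0,0.02],"grip":0.8}
    - {"dr":[0,0,0],"dp":[0,0,0.02],"grip":0.8}

```text
time: 6.13
position: [0.5006, 0.2027, 0.0288]
ee_rot: [3.141, 0.0, 2.75]
ft_force: [-0.1, 0.4, -5.1]
grip_width: 0.0481
gripper_force: 30.0
```

Emit:
send_rows:
  rows:
    - {"dr":[0,0,0],"dp":[0,0,0.02],"grip":0.8}
    - {"dr":[0,0,0],"dp":[0,0,0.03],"grip":0.8}
    - {"dr":[0,0,0],"dp":[0,0,0.03],"grip":0.8}
    - {"dr":[0,0,0],"dp":[0,0,0.03],"grip":0.8}
    - {"dr":[0,0,0],"dp":[0,0,0.03],"grip":0.8}

```text
time: 6.55
position: [0.5008, 0.2027, 0.0279]
ee_rot: [3.141, 0.001, 2.75]
ft_force: [-0.8, 0.1, 0.4]
grip_width: 0.0478
gripper_force: 30.0
```

Emit:
send_rows:
  rows:
    - {"dr":[0,0,0],"dp":[0,0,0.01],"grip":0.8}
    - {"dr":[0,0,0],"dp":[0,0,0.01],"grip":0.8}
    - {"dr":[0,0,0],"dp":[0,0,0.01],"grip":0.8}
    - {"dr":[0,0,0],"dp":[0,0,0.01],"grip":0.8}
    - {"dr":[0,0,0],"dp":[0,0,0.01],"grip":0.8}

```text
time: 6.97
position: [0.501, 0.2027, 0.0278]
ee_rot: [3.141, 0.001, 2.75]
ft_force: [-1.6, -0.3, 5.5]
grip_width: 0.0483
gripper_force: 30.0
```

Emit:
send_rows:
  rows:
    - {"dr":[0,0,0],"dp":[0,0,0],"grip":0.45}
    - {"dr":[0,0,0],"dp":[0,0,0],"grip":0.35}
    - {"dr":[0,0,0],"dp":[0,0,0],"grip":0.2}
    - {"dr":[0,0,0],"dp":[0,0,0],"grip":0}
    - {"dr":[0,0,0],"dp":[0,0,0],"grip":0}

```text
time: 7.38
position: [0.5005, 0.2026, 0.0269]
ee_rot: [-3.142, -0.0, 2.75]
ft_force: [-0.5, -0.6, -0.3]
grip_width: 0.0734
gripper_force: 0.0
```

Emit:
send_rows:
  rows:
    - {"dr":[0,0,0],"dp":[0,0,0],"grip":0}
    - {"dr":[0,0,0],"dp":[0,0,0],"grip":0}
    - {"dr":[0,0,0],"dp":[0,0,0],"grip":0}
    - {"dr":[0,0,0],"dp":[0,0,0],"grip":0}
    - {"dr":[0,0,0],"dp":[0,0,0],"grip":0}

```text
time: 7.8
position: [0.5005, 0.2027, 0.027]
ee_rot: [3.142, 0.0, 2.75]
ft_force: [0.2, 0.1, -0.3]
grip_width: 0.0927
gripper_force: 0.0
```

Emit:
send_rows:
  rows:
    - {"dr":[0,0,0],"dp":[0,0,-0.3],"grip":0}
    - {"dr":[0,0,0],"dp":[0,0,-0.9],"grip":0}
    - {"dr":[0,0,0],"dp":[0,0,-1.6],"grip":0}
    - {"dr":[0,0,0],"dp":[0,0,-2.3],"grip":0}
    - {"dr":[0,0,0],"dp":[0,0,-2.6],"grip":0}

```text
time: 8.22
position: [0.5022, 0.203, 0.1347]
ee_rot: [3.139, 0.004, 2.75]
ft_force: [1.2, -0.0, -0.8]
grip_width: 0.0927
gripper_force: 0.0
```

Emit:
send_rows:
  rows:
    - {"dr":[0,0,0],"dp":[-0.25,-0.67,0],"grip":0}
    - {"dr":[0,0,0],"dp":[-0.5,-1.35,0],"grip":0}
    - {"dr":[0,0,0],"dp":[-0.75,-2.03,0],"grip":0}
    - {"dr":[0,0,0],"dp":[-1.0,-2.7,0],"grip":0}
    - {"dr":[0,0,0],"dp":[-1.15,-3.11,0],"grip":0}

```text
time: 8.63
position: [0.4953, 0.0679, 0.1312]
ee_rot: [-3.141, 0.0, 2.749]
ft_force: [-0.3, 0.0, 0.2]
grip_width: 0.0928
gripper_force: 0.0
```

Emit:
send_rows:
  rows:
    - {"dr":[0,0,0],"dp":[0,0,0.1],"grip":0}
    - {"dr":[0,0,0],"dp":[0,0,0.3],"grip":0}
    - {"dr":[0,0,0],"dp":[0,0,0.6],"grip":0}
    - {"dr":[0,0,0],"dp":[0,0,0.7],"grip":0}
    - {"dr":[0,0,0],"dp":[0,0,0.7],"grip":0}

```text
time: 9.05
position: [0.4942, 0.0712, 0.1015]
ee_rot: [-3.141, -0.003, 2.751]
ft_force: [-0.5, 1.0, -0.8]
grip_width: 0.0933
gripper_force: 0.0
```

```bash
python3 - <<'E'
from h import *
s=status.sense(); print(s["position"],s["ft_force"])
c,W=cap("side"); im=c["img"]
a=cv2.resize(im[170:290,210:370],(800,600),interpolation=cv2.INTER_CUBIC); cv2.imwrite("pics/g4.png",a)
for n in("side","top"):
    c,W=cap(n); hsv=cv2.cvtColor(c["img"],cv2.COLOR_BGR2HSV)
    m=((hsv[...,0]<14)&(hsv[...,1]>150)&(hsv[...,2]>90)).astype(np.uint8)
    k,l,st,ce=cv2.connectedComponentsWithStats(m)
    for i in range(1,k):
        p=W[l==i]; p=p[~np.isnan(p[:,0])]
        if len(p)<40 or p[:,0].mean()>.6 : continue
        zt=np.percentile(p[:,2],90); q=p[p[:,2]>zt-.006]
        print(n,ce[i],len(p),zt.round(4),((q.max(0)+q.min(0))/2).round(4),np.ptp(q,axis=0).round(4))
E
```

```text
[0.4942036  0.07122574 0.10145646] [-0.49792149  1.0038684  -0.77790487]
side [272.43678161 205.16091954] 87 0.0843 [0.4943 0.073  0.0831] [0.0359 0.0455 0.0095]
side [261.92207792 231.72077922] 153 0.0838 [0.4984 0.2067 0.0819] [0.0466 0.0492 0.0077]
top [227.51079137 213.50359712] 138 0.0838 [0.4735 0.0655 0.1442] [0.0639 0.0543 0.1327]
```

View pics/g4.png

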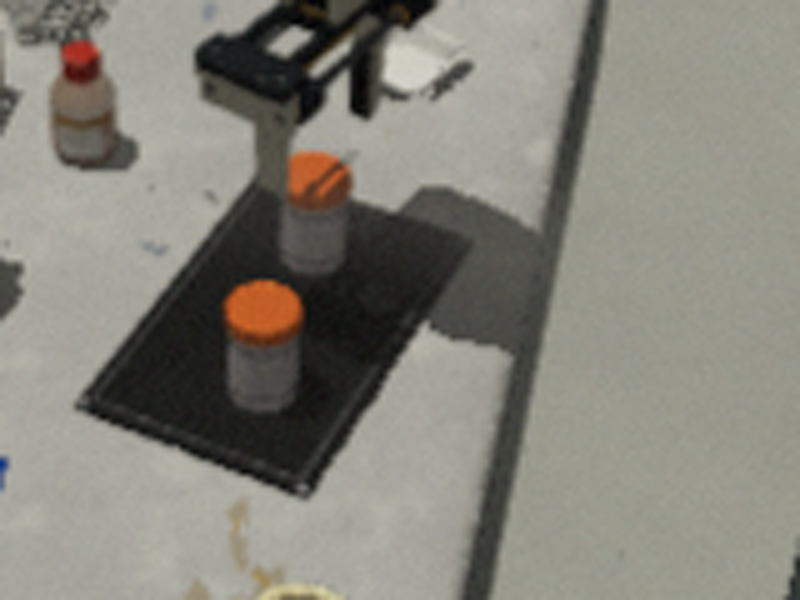

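The crop shows canister 1 standing upright with its lid at (263,310). The fingers straddle canister 2, whose lid is at (320,172). I'll lower and grip it.

Emit:
send_rows:
  rows:
    - {"dr":[0,0,0],"dp":[0,0,0.5],"grip":0}
    - {"dr":[0,0,0],"dp":[0,0,1.0],"grip":0}
    - {"dr":[0,0,0],"dp":[0,0,1.5],"grip":0}
    - {"dr":[0,0,0],"dp":[0,0,1.88],"grip":0}
    - {"dr":[0,0,0],"dp":[0,0,1.88],"grip":0.2}

```text
time: 9.62
position: [0.4936, 0.0706, 0.0257]
ee_rot: [-3.14, -0.004, 2.75]
ft_force: [0.4, -0.6, 0.3]
grip_width: 0.0898
gripper_force: 0.0
```

Emit:
send_rows:
  rows:
    - {"dr":[0,0,0],"dp":[0,0,0],"grip":0.3}
    - {"dr":[0,0,0],"dp":[0,0,0],"grip":0.4}
    - {"dr":[0,0,0],"dp":[0,0,0],"grip":0.5}
    - {"dr":[0,0,0],"dp":[0,0,0],"grip":0.7}
    - {"dr":[0,0,0],"dp":[0,0,0],"grip":0.8}

```text
time: 10.03
position: [0.4962, 0.0701, 0.0288]
ee_rot: [3.141, 0.002, 2.75]
ft_force: [0.0, 0.4, 0.2]
grip_width: 0.0579
gripper_force: 0.0
```

Emit:
send_rows:
  rows:
    - {"dr":[0,0,0],"dp":[0,0,0],"grip":0.8}
    - {"dr":[0,0,0],"dp":[0,0,0],"grip":0.8}
    - {"dr":[0,0,0],"dp":[0,0,0],"grip":0.8}
    - {"dr":[0,0,0],"dp":[0,0,0],"grip":0.8}
    - {"dr":[0,0,0],"dp":[0,0,0],"grip":0.8}

```text
time: 10.45
position: [0.4959, 0.07, 0.0283]
ee_rot: [3.141, 0.001, 2.75]
ft_force: [-0.5, -0.6, 5.4]
grip_width: 0.0479
gripper_force: 30.0
```

Emit:
send_rows:
  rows:
    - {"dr":[0,0,0],"dp":[0,0,0],"grip":0.8}
    - {"dr":[0,0,0],"dp":[0,0,0],"grip":0.8}
    - {"dr":[0,0,0],"dp":[0,0,0],"grip":0.8}
    - {"dr":[0,0,0],"dp":[0,0,0],"grip":0.8}
    - {"dr":[0,0,0],"dp":[0,0,0],"grip":0.8}

```text
time: 10.87
position: [0.4959, 0.07, 0.0283]
ee_rot: [3.141, 0.001, 2.75]
ft_force: [-1.4, -1.3, 6.2]
grip_width: 0.0481
gripper_force: 30.0
```

Emit:
send_rows:
  rows:
    - {"dr":[0,0,0],"dp":[0,0,-0.1],"grip":0.8}
    - {"dr":[0,0,0],"dp":[0,0,-0.3],"grip":0.8}
    - {"dr":[0,0,0],"dp":[0,0,-0.6],"grip":0.8}
    - {"dr":[0,0,0],"dp":[0,0,-0.9],"grip":0.8}
    - {"dr":[0,0,0],"dp":[0,0,-1.3],"grip":0.8}

```text
time: 11.28
position: [0.4944, 0.0703, 0.0798]
ee_rot: [-3.141, -0.002, 2.75]
ft_force: [0.8, -0.4, -1.1]
grip_width: 0.0477
gripper_force: 30.0
```

Emit:
send_rows:
  rows:
    - {"dr":[0,0,0],"dp":[0,0,0],"grip":0.8}
    - {"dr":[0,0,0],"dp":[0,0,0],"grip":0.8}
    - {"dr":[0,0,0],"dp":[0,0,0],"grip":0.8}
    - {"dr":[0,0,0],"dp":[0,0,0],"grip":0.8}
    - {"dr":[0,0,0],"dp":[0,0,0],"grip":0.8}

```text
time: 11.7
position: [0.4948, 0.0702, 0.0789]
ee_rot: [-3.141, -0.002, 2.75]
ft_force: [0.2, 0.4, -1.0]
grip_width: 0.048
gripper_force: 30.0
```

Emit:
send_rows:
  rows:
    - {"dr":[0,0,0],"dp":[0,0,0],"grip":0.8}
    - {"dr":[0,0,0],"dp":[0,0,0],"grip":0.8}
    - {"dr":[0,0,0],"dp":[0,0,0],"grip":0.8}
    - {"dr":[0,0,0],"dp":[0,0,0],"grip":0.8}
    - {"dr":[0,0,0],"dp":[0,0,0],"grip":0.8}

```text
time: 12.12
position: [0.4955, 0.0701, 0.0798]
ee_rot: [-3.142, -0.0, 2.75]
ft_force: [-0.5, 0.2, -2.1]
grip_width: 0.0478
gripper_force: 30.0
```

Canister 2 reads about 2 N, so it is the light one and canister 1, at about 5 N, is the heavy one. I'll stand canister 2 back on the mat.

Emit:
send_rows:
  rows:
    - {"dr":[0,0,0],"dp":[0,0,0.25],"grip":0.8}
    - {"dr":[0,0,0],"dp":[0,0,0.5],"grip":0.8}
    - {"dr":[0,0,0],"dp":[0,0,0.75],"grip":0.8}
    - {"dr":[0,0,0],"dp":[0,0,1.0],"grip":0.8}
    - {"dr":[0,0,0],"dp":[0,0,1.2],"grip":0.8}

```text
time: 12.53
position: [0.4947, 0.0702, 0.0301]
ee_rot: [-3.141, -0.002, 2.75]
ft_force: [-0.4, -0.1, -2.6]
grip_width: 0.0478
gripper_force: 30.0
```

Emit:
send_rows:
  rows:
    - {"dr":[0,0,0],"dp":[0,0,0.02],"grip":0.8}
    - {"dr":[0,0,0],"dp":[0,0,0.04],"grip":0.8}
    - {"dr":[0,0,0],"dp":[0,0,0.06],"grip":0.8}
    - {"dr":[0,0,0],"dp":[0,0,0.08],"grip":0.8}
    - {"dr":[0,0,0],"dp":[0,0,0.09],"grip":0.8}

```text
time: 12.95
position: [0.4959, 0.0701, 0.0286]
ee_rot: [3.141, 0.001, 2.75]
ft_force: [-1.0, -0.2, -1.7]
grip_width: 0.048
gripper_force: 30.0
```

Emit:
send_rows:
  rows:
    - {"dr":[0,0,0],"dp":[0,0,0],"grip":0.8}
    - {"dr":[0,0,0],"dp":[0,0,0],"grip":0.8}
    - {"dr":[0,0,0],"dp":[0,0,0],"grip":0.8}
    - {"dr":[0,0,0],"dp":[0,0,0],"grip":0.8}
    - {"dr":[0,0,0],"dp":[0,0,0],"grip":0.8}

```text
time: 13.37
position: [0.4956, 0.0701, 0.0284]
ee_rot: [3.141, 0.0, 2.75]
ft_force: [0.8, 0.5, -0.7]
grip_width: 0.0476
gripper_force: 30.0
```

Emit:
send_rows:
  rows:
    - {"dr":[0,0,0],"dp":[0,0,0.02],"grip":0.8}
    - {"dr":[0,0,0],"dp":[0,0,0.02],"grip":0.8}
    - {"dr":[0,0,0],"dp":[0,0,0.02],"grip":0.8}
    - {"dr":[0,0,0],"dp":[0,0,0.02],"grip":0.8}
    - {"dr":[0,0,0],"dp":[0,0,0.02],"grip":0.8}

```text
time: 13.78
position: [0.496, 0.0699, 0.0283]
ee_rot: [3.141, 0.001, 2.75]
ft_force: [-1.3, -0.5, 5.9]
grip_width: 0.0481
gripper_force: 30.0
```

Emit:
send_rows:
  rows:
    - {"dr":[0,0,0],"dp":[0,0,0],"grip":0.45}
    - {"dr":[0,0,0],"dp":[0,0,0],"grip":0.35}
    - {"dr":[0,0,0],"dp":[0,0,0],"grip":0.2}
    - {"dr":[0,0,0],"dp":[0,0,0],"grip":0}
    - {"dr":[0,0,0],"dp":[0,0,0],"grip":0}

```text
time: 14.2
position: [0.4955, 0.0701, 0.0273]
ee_rot: [-3.142, -0.0, 2.75]
ft_force: [-0.0, -0.1, -0.6]
grip_width: 0.0734
gripper_force: 0.0
```

Emit:
send_rows:
  rows:
    - {"dr":[0,0,0],"dp":[0,0,0],"grip":0}
    - {"dr":[0,0,0],"dp":[0,0,0],"grip":0}
    - {"dr":[0,0,0],"dp":[0,0,0],"grip":0}
    - {"dr":[0,0,0],"dp":[0,0,0],"grip":0}
    - {"dr":[0,0,0],"dp":[0,0,0],"grip":0}

```text
time: 14.62
position: [0.4955, 0.0701, 0.0274]
ee_rot: [3.142, -0.0, 2.75]
ft_force: [0.2, -0.2, -0.1]
grip_width: 0.0929
gripper_force: 0.0
```

Emit:
send_rows:
  rows:
    - {"dr":[0,0,0],"dp":[0,0,-0.3],"grip":0}
    - {"dr":[0,0,0],"dp":[0,0,-0.9],"grip":0}
    - {"dr":[0,0,0],"dp":[0,0,-1.6],"grip":0}
    - {"dr":[0,0,0],"dp":[0,0,-2.3],"grip":0}
    - {"dr":[0,0,0],"dp":[0,0,-2.6],"grip":0}

```text
time: 15.03
position: [0.4972, 0.07, 0.1349]
ee_rot: [3.14, 0.005, 2.75]
ft_force: [-0.4, 0.2, -0.3]
grip_width: 0.093
gripper_force: 0.0
```

Emit:
send_rows:
  rows:
    - {"dr":[0,0,0],"dp":[0.25,0.67,0],"grip":0}
    - {"dr":[0,0,0],"dp":[0.5,1.35,0],"grip":0}
    - {"dr":[0,0,0],"dp":[0.75,2.03,0],"grip":0}
    - {"dr":[0,0,0],"dp":[1.0,2.7,0],"grip":0}
    - {"dr":[0,0,0],"dp":[1.15,3.11,0],"grip":0}

```text
time: 15.45
position: [0.5003, 0.2051, 0.1316]
ee_rot: [3.141, -0.0, 2.751]
ft_force: [-0.5, 0.2, -0.9]
grip_width: 0.093
gripper_force: 0.0
```

Emit:
send_rows:
  rows:
    - {"dr":[0,0,0],"dp":[0,0,0],"grip":0}
    - {"dr":[0,0,0],"dp":[0,0,0.1],"grip":0}
    - {"dr":[0,0,0],"dp":[0,0,0.4],"grip":0}
    - {"dr":[0,0,0],"dp":[0,0,0.7],"grip":0}
    - {"dr":[0,0,0],"dp":[0,0,0.7],"grip":0}

```text
time: 15.87
position: [0.4988, 0.201, 0.1011]
ee_rot: [-3.139, -0.004, 2.749]
ft_force: [-0.7, -0.9, 0.1]
grip_width: 0.0928
gripper_force: 0.0
```

Emit:
send_rows:
  rows:
    - {"dr":[0,0,0],"dp":[0,0,0.4],"grip":0}
    - {"dr":[0,0,0],"dp":[0,0,0.9],"grip":0}
    - {"dr":[0,0,0],"dp":[0,0,1.4],"grip":0}
    - {"dr":[0,0,0],"dp":[0,0,1.88],"grip":0}
    - {"dr":[0,0,0],"dp":[0,0,1.88],"grip":0.1}

```text
time: 16.28
position: [0.498, 0.201, 0.0253]
ee_rot: [-3.138, -0.005, 2.749]
ft_force: [-0.8, -0.3, 0.7]
grip_width: 0.0901
gripper_force: 0.0
```

Emit:
send_rows:
  rows:
    - {"dr":[0,0,0],"dp":[0,0,0],"grip":0.2}
    - {"dr":[0,0,0],"dp":[0,0,0],"grip":0.35}
    - {"dr":[0,0,0],"dp":[0,0,0],"grip":0.45}
    - {"dr":[0,0,0],"dp":[0,0,0],"grip":0.7}
    - {"dr":[0,0,0],"dp":[0,0,0],"grip":0.8}

```text
time: 16.7
position: [0.5012, 0.2028, 0.0293]
ee_rot: [3.141, 0.002, 2.75]
ft_force: [0.2, 0.6, -0.5]
grip_width: 0.0574
gripper_force: 0.0
```

Emit:
send_rows:
  rows:
    - {"dr":[0,0,0],"dp":[0,0,0],"grip":0.8}
    - {"dr":[0,0,0],"dp":[0,0,0],"grip":0.8}
    - {"dr":[0,0,0],"dp":[0,0,0],"grip":0.8}
    - {"dr":[0,0,0],"dp":[0,0,0],"grip":0.8}
    - {"dr":[0,0,0],"dp":[0,0,0],"grip":0.8}

```text
time: 17.12
position: [0.5012, 0.203, 0.0289]
ee_rot: [3.141, 0.001, 2.75]
ft_force: [0.5, 1.7, 5.5]
grip_width: 0.0481
gripper_force: 30.0
```

Emit:
send_rows:
  rows:
    - {"dr":[0,0,0],"dp":[0,0,0],"grip":0.8}
    - {"dr":[0,0,0],"dp":[0,0,0],"grip":0.8}
    - {"dr":[0,0,0],"dp":[0,0,0],"grip":0.8}
    - {"dr":[0,0,0],"dp":[0,0,0],"grip":0.8}
    - {"dr":[0,0,0],"dp":[0,0,0],"grip":0.8}

```text
time: 17.53
position: [0.5011, 0.203, 0.0289]
ee_rot: [3.141, 0.001, 2.75]
ft_force: [0.1, 2.1, 5.8]
grip_width: 0.0481
gripper_force: 30.0
```

Emit:
send_rows:
  rows:
    - {"dr":[0,0,0],"dp":[0,0,-0.1],"grip":0.8}
    - {"dr":[0,0,0],"dp":[0,0,-0.3],"grip":0.8}
    - {"dr":[0,0,0],"dp":[0,0,-0.6],"grip":0.8}
    - {"dr":[0,0,0],"dp":[0,0,-1.0],"grip":0.8}
    - {"dr":[0,0,0],"dp":[0,0,-1.5],"grip":0.8}

```text
time: 17.95
position: [0.4984, 0.2021, 0.0872]
ee_rot: [-3.138, -0.004, 2.75]
ft_force: [-0.1, -0.3, -6.6]
grip_width: 0.0481
gripper_force: 30.0
```

Emit:
send_rows:
  rows:
    - {"dr":[0,0,0],"dp":[0,0,-0.5],"grip":0.8}
    - {"dr":[0,0,0],"dp":[0,0,-1.0],"grip":0.8}
    - {"dr":[0,0,0],"dp":[0,0,-1.4],"grip":0.8}
    - {"dr":[0,0,0],"dp":[0,0,-1.5],"grip":0.8}
    - {"dr":[0,0,0],"dp":[0,0,-1.5],"grip":0.8}

```text
time: 18.37
position: [0.5007, 0.2026, 0.149]
ee_rot: [3.141, 0.001, 2.75]
ft_force: [0.4, 0.4, -5.8]
grip_width: 0.0481
gripper_force: 30.0
```

Emit:
send_rows:
  rows:
    - {"dr":[0,0,0],"dp":[-0.05,-0.15,0],"grip":0.8}
    - {"dr":[0,0,0],"dp":[-0.15,-0.45,0],"grip":0.8}
    - {"dr":[0,0,0],"dp":[-0.3,-0.9,0],"grip":0.8}
    - {"dr":[0,0,0],"dp":[-0.46,-1.4,0],"grip":0.8}
    - {"dr":[0,0,0],"dp":[-0.63,-1.9,0],"grip":0.8}

```text
time: 18.78
position: [0.4932, 0.1211, 0.1466]
ee_rot: [-3.14, -0.003, 2.75]
ft_force: [-0.5, -0.5, -5.1]
grip_width: 0.0476
gripper_force: 30.0
```

Emit:
send_rows:
  rows:
    - {"dr":[0,0,0],"dp":[-0.17,-0.5,0],"grip":0.8}
    - {"dr":[0,0,0],"dp":[-0.33,-1.0,0],"grip":0.8}
    - {"dr":[0,0,0],"dp":[-0.5,-1.5,0],"grip":0.8}
    - {"dr":[0,0,0],"dp":[-0.66,-2.0,0],"grip":0.8}
    - {"dr":[0,0,0],"dp":[-0.83,-2.5,0],"grip":0.8}

```text
time: 19.2
position: [0.4855, 0.0158, 0.1468]
ee_rot: [-3.14, -0.003, 2.749]
ft_force: [1.0, 0.5, -5.1]
grip_width: 0.0482
gripper_force: 30.0
```

Emit:
send_rows:
  rows:
    - {"dr":[0,0,0],"dp":[-0.17,-0.5,0],"grip":0.8}
    - {"dr":[0,0,0],"dp":[-0.33,-1.0,0],"grip":0.8}
    - {"dr":[0,0,0],"dp":[-0.5,-1.5,0],"grip":0.8}
    - {"dr":[0,0,0],"dp":[-0.66,-2.0,0],"grip":0.8}
    - {"dr":[0,0,0],"dp":[-0.83,-2.5,0],"grip":0.8}

```text
time: 19.62
position: [0.4779, -0.0889, 0.1468]
ee_rot: [-3.141, -0.003, 2.749]
ft_force: [1.4, 0.2, -6.3]
grip_width: 0.0483
gripper_force: 30.0
```

Emit:
send_rows:
  rows:
    - {"dr":[0,0,0],"dp":[-0.17,-0.5,0],"grip":0.8}
    - {"dr":[0,0,0],"dp":[-0.33,-1.0,0],"grip":0.8}
    - {"dr":[0,0,0],"dp":[-0.46,-1.4,0],"grip":0.8}
    - {"dr":[0,0,0],"dp":[-0.53,-1.63,0],"grip":0.8}
    - {"dr":[0,0,0],"dp":[-0.57,-1.73,0],"grip":0.8}

```text
time: 20.03
position: [0.4731, -0.1617, 0.1472]
ee_rot: [-3.141, -0.002, 2.748]
ft_force: [-0.8, -0.2, -5.9]
grip_width: 0.0482
gripper_force: 30.0
```

Emit:
send_rows:
  rows:
    - {"dr":[0,0,0],"dp":[0,0,0.2],"grip":0.8}
    - {"dr":[0,0,0],"dp":[0,0,0.5],"grip":0.8}
    - {"dr":[0,0,0],"dp":[0,0,0.8],"grip":0.8}
    - {"dr":[0,0,0],"dp":[0,0,1.1],"grip":0.8}
    - {"dr":[0,0,0],"dp":[0,0,1.3],"grip":0.8}

```text
time: 20.45
position: [0.4733, -0.1584, 0.0943]
ee_rot: [3.141, -0.003, 2.751]
ft_force: [-0.7, 0.6, -4.8]
grip_width: 0.0484
gripper_force: 30.0
```

Emit:
send_rows:
  rows:
    - {"dr":[0,0,0],"dp":[0,0,0],"grip":0.8}
    - {"dr":[0,0,0],"dp":[0,0,0],"grip":0.8}
    - {"dr":[0,0,0],"dp":[0,0,0],"grip":0.8}
    - {"dr":[0,0,0],"dp":[0,0,0],"grip":0.8}
    - {"dr":[0,0,0],"dp":[0,0,0],"grip":0.8}

```text
time: 20.87
position: [0.4749, -0.1602, 0.0969]
ee_rot: [-3.141, 0.001, 2.75]
ft_force: [-0.1, -0.4, -5.8]
grip_width: 0.048
gripper_force: 30.0
```

```bash
python3 - <<'E'
from h import *
s=status.sense(); print({k:np.round(s[k],4).tolist() for k in("time","position","ee_rot","ft_force","dq","grip_width")})
c,W=cap("side"); c2,W2=cap("top")
a=cv2.resize(c["img"][130:280,210:360],(500,500),interpolation=cv2.INTER_CUBIC)
b=cv2.resize(c2["img"][150:290,90:410],(800,350)); b=cv2.resize(c2["img"][150:300,150:400],(800,480),interpolation=cv2.INTER_CUBIC)
cv2.imwrite("pics/f1.png",a);cv2.imwrite("pics/f2.png",b)
R,_=cv2.Rodrigues(np.array(c["rvec"],float))
# boat re-measure in both views & predicted canister pixels in side view
K=np.array([[c["fx"],0,c["cx"]],[0,c["fy"],c["cy"]],[0,0,1]])
p=s["position"]; pts=np.array([[p[0],p[1],p[2]-.0238],[p[0],p[1],.015],[.4747,-.160,.015],[p[0],p[1],p[2]+.052]],float)
q=cv2.projectPoints(pts,np.array(c["rvec"],float),np.array(c["tvec"],float),K,None)[0].reshape(-1,2); print(((q-[210,130])*500/150).round())
E
```

```text
{'time': 20.8667, 'position': [0.4749, -0.1602, 0.0969], 'ee_rot': [-3.1414, 0.0014, 2.7499], 'ft_force': [-0.1266, -0.4234, -5.7573], 'dq': [-0.0022, 0.0009, 0.0024, -0.0013, 0.0001, -0.0014], 'grip_width': 0.048}
[[270. 127.]
 [267. 168.]
 [267. 168.]
 [273.  71.]]
```

View pics/f1.png

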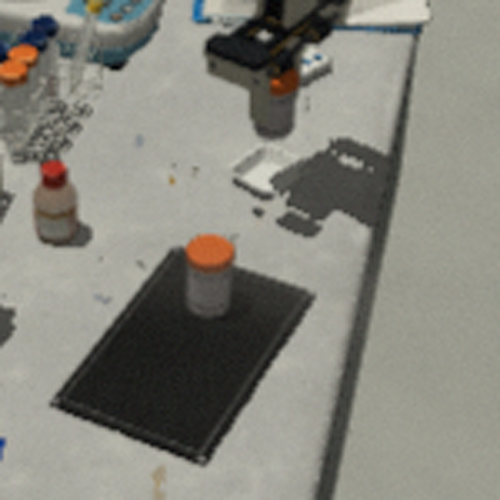

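View pics/f2.png

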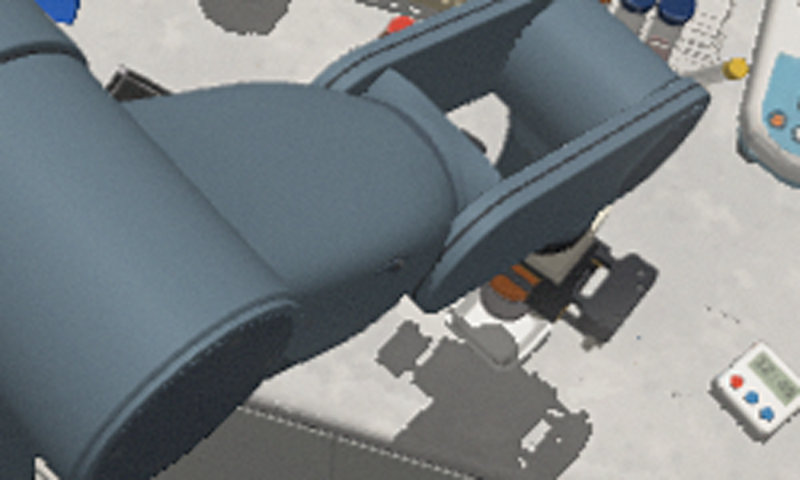

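In both views canister 1 hangs upright over the boat. In the side crop its foot is at (273,128) against a predicted (270,127), and the boat is at (267,168). The light canister stands upright on the mat at (210,280), and the bottle and timer haven't moved. I'll let it settle for one more call, then hand in.

Emit:
send_rows:
  rows:
    - {"dr":[0,0,0],"dp":[0,0,0],"grip":0.8}
    - {"dr":[0,0,0],"dp":[0,0,0],"grip":0.8}
    - {"dr":[0,0,0],"dp":[0,0,0],"grip":0.8}
    - {"dr":[0,0,0],"dp":[0,0,0],"grip":0.8}
    - {"dr":[0,0,0],"dp":[0,0,0],"grip":0.8}

```text
time: 21.38
position: [0.4744, -0.1601, 0.0963]
ee_rot: [3.142, 0.0, 2.75]
ft_force: [0.1, 0.7, -5.6]
grip_width: 0.0482
gripper_force: 30.0
```

```bash
python3 -c "
from station import status,env
print(status.sense()['position']); print(env.hand_in())"
```

```text
[ 0.47440066 -0.16008731  0.09625914]
the job is handed in; nothing more can be done
None
```

The job is handed in (no verdict was returned): the heavier canister (about 5 N against 2 N) is held upright and still over the weigh boat, about 57 mm above its rim, and the lighter one stands upright on the mat.

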